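Set the running clearance of a tube-sawing jig

ROBOT

A 6-joint arm with a two-finger parallel gripper is mounted at the origin on the work surface. World frame = base frame: x ahead of the robot, y to its left, z up, the work surface at z = 0. Lengths are in mm, angles in rad, forces in N, time in s.
With the tool pointing down it reaches from about 350 to 775 mm from the base axis. Payload 5.5 kg.
Tool frame: the origin (TCP) lies on the centre line of the jaws, within the pads' length; the fingertips stand 8 mm ahead of it and the grasp point (between the pads) lies 11 mm behind it (robot.nose_length is the distance from the TCP to the fingertips, in mm); z points along the fingers, y is the line along which they close (so a half turn about z gives the same grasp; the last joint's range is limited). The gripper opens to 85 mm and grips with 20 to 120 N. Pads are 22 mm wide; open, the fingers measure 114 mm over their backs; the gripper's body (76 mm by 85 mm) begins 54 mm behind the grasp point. The pads swing forward as they close: fully open they stand 13 mm farther back than shut.
Start: joints at [1.07, 0.313, 0.046, 1.304, 0, 1.431], TCP at [203.015, 538.011, 239.323] pointing down, gripper open.
Joint ranges: [-2.76, 2.76], [-0.86, 1.69], [-1.03, 1.26], [-2.2, 2.34], [-1.47, 1.5], [-3.14, 3.14]. Speed limits (rad/s): [2.57, 2.57, 3.14, 3.14, 3.14, 3.14].

INTERFACE

Orientations are given as a rotation vector (axis times angle).
In Python, from plant import robot, optics, order gives the robot as it stands.
- The arm moves only by the shell command python3 -m creep 'ROWS'. ROWS is JSON, a list of rows, each a list of 7 numbers: the finger opening in m, from 0 to 0.0854, then the shift along the tool's x, y, z in m, then the turn, a rotation vector about the tool's x, y, z in degrees. A call has 1 to 12 rows; each row shifts and turns the commanded pose from where the row before left it, along the tool's axes as they then stand; what a row does not reach is not made up. A row lasts 1/12 s, in which the tool goes at most 41.7 mm and 7.16 degrees, less where a joint would pass 70% of its speed; a pose out of reach is approached as far as the arm can. A call with a gripper value outside its range is refused whole. The fingers move at their own pace and stop on an object; the grip force is fixed at half the most. Time passes only in rows, so rows that do not move let the fingers close. It gives the time, the measured TCP pose, the force, the opening and the grip force at its end, in the units of the state.
- robot.sense(): the state, without advancing time (a new reading comes with each control period).
- optics.snapshot(name): name is "scene" or "top"; returns a dict with "frame" (480x640x3 uint8, red, green, blue), "range_z" (480x640 float32, mm along the optical axis (not along the pixel's ray), 0 where there is no reading), "camera_matrix" (3x3 intrinsics, pixels), "xyz" and "rotation" of the camera in the world. Camera axes: x right, y down, z forward; pixel columns grow to the right and rows downward; lengths in mm; the calibration is good to about 2 mm. A picture is of the moment at which its call begins.
- order.close_job(): hands the job in; it is judged then, once.
The state is a dict: "time": time; "q": joint angles; "dq": joint speeds; "effort": joint torques, N m; "eef_pos": TCP position; "eef_rot": TCP orientation; "ft_force": force on the tool from outside, world axes, zero at the start; "ft_torque": the same for the moment, N m; "finger_gap": finger opening in mm; "grip_force": force on a finger pad.
Only numpy, scipy, OpenCV 4.12 (cv2) and the standard library are available. Lean on these libraries where they do the work, as an engineer would, in place of code of your own. Each camera call takes 0.05 s, during which the arm holds its last target. There are 200 camera calls.

TASK

Get the sawing jig ready to feed tube: lower its hinged leaf until it is fully closed over the base, then turn the thumbscrew in the leaf clockwise until its foot seats on the silver tube, and back it off a quarter turn so that the tube can just slide. Finish still gripping the thumbscrew at that setting, with the leaf shut, so that it cannot creep while I nip up its lock nut; leave the tube in its groove and the dish, the wrench and the file where they lie.

Things in the scene. Friction and masses are not known exactly. Their poses are not given: they have to be found in the camera images.
- jig: Tube-sawing jig, dark steel, bolted to the bench. Foot plate 200 x 110 x 12 mm (x, y, z); on it a block 80 mm wide in y, x from -60 to +70 mm, top 48 mm above the bench, with a V groove along y at x = 0. Origin: centre of the underside. -x is the front (handle side), the leaf's hinge is at the rear (+x), z up.
- leaf (a joint): Angle of the hinged leaf, rad: 0 = fully closed, flat over the base (its end stop); grows as the leaf's front edge swings up and back; starts at 1.0 to 1.45 (nearly upright), limit 1.6. Stiff pivot: the leaf stays where it is left, at any angle, and needs about 1 to 7 N at the handle to move. Leaf: bright steel plate, 80 mm wide (y) and 10 mm thick, reaching from 6 to 125 mm from the hinge axis, with a narrow saw slot to one side; about 0.7 kg.
- hinge (a point): Point on the leaf's hinge axis, mid width, 54 mm above the bench and 72 mm behind the jig's origin. Its frame turns with the leaf: y is the hinge axis, -x runs along the leaf to the front edge and the handle, z is the normal of the leaf's top face (up when closed).
- handle (a point): Grip point of the leaf's handle: a plain round steel bar, 12 mm diameter, 52 mm long, sticking straight out of the middle of the leaf's front edge (bar from 132 to 184 mm from the hinge axis, on a thin neck). The point is on the bar's axis, 163 mm from the hinge axis in the leaf's -x direction, in the leaf's mid plane. Closed, it is 54 mm above the bench. Axes as hinge. Pinched across y, the bar can pivot between the fingers while the leaf swings.
- screw (a joint): Turn of the thumbscrew, rad: 0 = seated (its brass foot on the tube, hard stop), grows as it is backed off, anticlockwise seen from above; starts at 1.0 to 2.4 backed off, limit 4.0. A quarter turn off the seat is 1.571. Right-hand M8 thread, 1.25 mm a turn (it sinks as it goes in), turning friction about 0.05 N m; it stays where it is left.
- paddle (a point): Centre of the thumbscrew's flat spade head (paddle): a plate 34 mm wide along its x, 10 mm thick along its y, 24 mm tall along its z (the screw's axis), from 20 to 44 mm above the leaf's top face; below it an 8 mm shank and a hex lock nut (17 mm across corners, top 9 mm above the leaf). On the screw's axis, 72 mm from the hinge axis, mid width. Its frame turns with the screw. With the leaf closed the point is about 91 mm above the bench and z is up.
- groove (a point): Point fixed to the jig where the middle of the tube's axis belongs: 40.5 mm above the bench over the jig's origin.
- tube: Loose straight silver tube, 12 mm diameter, 150 mm long, lying in the V groove along the jig's y, sticking out at both sides of the block; 70 g. Origin: its middle, on its axis; y along it.
- dish: Bystander: shallow silver dish, 104 mm across, 13 mm high, with two offcuts of tube in it. Origin: centre of the underside.
- wrench: Bystander: small steel spanner for the lock nut, 140 mm long, lying flat. x along it.
- file: Bystander: flat file with a wooden handle, about 260 mm long, 22 mm high, lying on the bench. Origin: on the bench near its middle, x along it, handle to -x.
Things that resemble listed ones, but are neither listed nor needed, are in the scene too. Several things have the shape of the jig; the one meant has the colours described above.

How it is judged:
By the outcome, as a careful person would: the job done as asked, in the order asked, and still so for the second after the job is handed in, while the arm keeps its last pose, push and grip.
It also fails if it takes over 54 s, if anything falls off the work surface, if the arm or the gripper's body presses on something with over 40 N, if the wrist force passes 120 N, or if a joint passes its speed limit or range.

## Working session

There is one attempt and no reset: what is moved stays moved. The work goes in short steps, Python scripts to look and compute and a shell command to move; the robot and the scene stay as the last step left them, time stands still between calls to the robot, and variables do not carry over. Pictures are saved under pics/ and viewed, at most 10 in all, crops included, and the job is handed in when it is done.

```bash
ls; mkdir -p pics
cat > h.py <<'E'
import numpy as np,cv2
from plant import robot,optics,order
def snap(n):
    s=optics.snapshot(n); np.savez('%s.npz'%n,**s); return s
def cloud(s):
    K=np.array(s['camera_matrix']);R=np.array(s['rotation']);t=np.array(s['xyz'])
    if R.shape!=(3,3): R=cv2.Rodrigues(R)[0]
    d=s['range_z'];v,u=np.mgrid[:480,:640]
    c=np.stack([(u-K[0,2])/K[0,0]*d,(v-K[1,2])/K[1,1]*d,d],-1)
    P=c@R.T+t; P[d==0]=np.nan
    return P
E
python3 - <<'E'
from h import *
ims=[]
for n in('scene','top'):
    s=snap(n);cv2.imwrite(f'pics/{n}0.png',s['frame'][:,:,::-1]);print(n,s['xyz'],s['rotation'],s['camera_matrix'])
print(robot.sense())
E
```

```text
pics
scene [1296.45179231  386.85722298  966.34272078] [-1.33415623 -2.21327262  0.88945469] [[581.98395925   0.         325.01253484]
 [  0.         581.98395925 241.26008723]
 [  0.           0.           1.        ]]
top [424.76136194  14.11936863 992.31618685] [-2.14515684  2.18673935 -0.10048432] [[480.13251092   0.         317.88988434]
 [  0.         480.13251092 230.71958276]
 [  0.           0.           1.        ]]
{'time': 0.1, 'q': array([ 1.07039253e+00,  3.13967619e-01,  4.50614322e-02,  1.30362792e+00,
       -3.03010200e-06,  1.43118689e+00]), 'dq': array([ 0.0004252 , -0.00182019,  0.00423032, -0.00010353, -0.00094773,
       -0.00113937]), 'effort': array([ 1.96660709e-03, -4.81726956e+01,  2.99242437e+01,  1.27628751e-02,
       -1.07123205e-04, -4.82769408e-06]), 'eef_pos': array([202.7727954 , 537.5584337 , 238.46123655]), 'eef_rot': array([-5.63567807e-01, -3.09007648e+00,  2.59216597e-03]), 'ft_force': array([ 0.24726552,  0.61905483, -0.1871619 ]), 'ft_torque': array([ 0.02445821,  0.00061222, -0.0215447 ]), 'grip_force': 0.0, 'finger_gap': 85.50264303940398}
```

View pics/scene0.png

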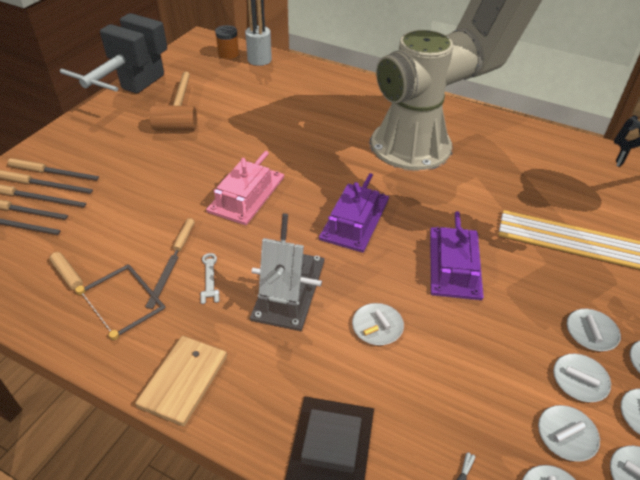

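View pics/top0.png

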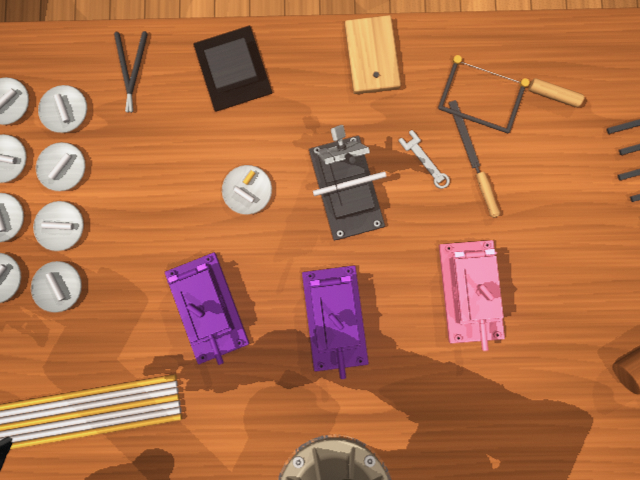

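The candidates for the jig are dark steel (top 347,187; scene 288,280), purple (top 207,307 and 337,318) and pink (top 473,292). Only the dark one has dark steel with a bright raised leaf and a silver tube. I'll confirm it in one crop while measuring.

Run:
```python
from h import *
T=dict(np.load('top.npz'));S=dict(np.load('scene.npz'))
a=cv2.resize(T['frame'][115:250,290:400],None,fx=3.5,fy=3.5,interpolation=2)
b=cv2.resize(S['frame'][200:335,235:345],None,fx=3.5,fy=3.5,interpolation=2)
cv2.imwrite('pics/crop1.png',np.hstack([a,b])[:,:,::-1])
for n,s,(x0,x1,y0,y1) in(('top',T,(295,400,115,250)),('scene',S,(240,335,205,335))):
    P=cloud(s);hsv=cv2.cvtColor(s['frame'],cv2.COLOR_RGB2HSV)
    roi=np.zeros((480,640),bool);roi[y0:y1,x0:x1]=1
    g=roi&(hsv[...,1]<60)
    def rep(l,m):
        p=P[m&~np.isnan(P[...,0])]
        if len(p)<10: print(n,l,len(p));return
        p=p[np.abs(p-np.median(p,0)).max(1)<200]
        r=cv2.minAreaRect(p[:,:2].astype(np.float32));print(n,l,len(p),p.mean(0).round(1),'rect',np.round(r[0],1),np.round(r[1],1),round(r[2],1),'z',np.percentile(p[:,2],[2,50,98]).round(1))
    z=P[...,2]
    rep('foot',g&(z>7)&(z<17)); rep('block',g&(z>43)&(z<52)&(hsv[...,2]<110)); rep('tube',g&(z>38)&(z<52)&(hsv[...,2]>140))
    rep('leaf',g&(z>62)&(z<230)); rep('bench',roi&(hsv[...,1]>120)&(z<8))
    q=P[g&(z>75)&(z<165)]; 
    for lo in range(60,240,15):
        m=g&(z>lo)&(z<lo+15); 
        if m.sum()>3: print('  ',lo,m.sum(),np.median(P[m],0).round(1))
```

```text
top foot 1690 [580.8 -42.1  11.2] rect [613.9 -39.1] [197.9 107.7] 14.1 z [ 7.7 11.1 15.7]
top block 1677 [606.6 -39.4  47. ] rect [617.5 -38.1] [125.9  80.2] 14.1 z [43.5 47.  50.4]
top tube 401 [615.3 -43.8  44.4] rect [637.3 -37.9] [ 56.7 149.3] 13.6 z [39.8 44.5 48. ]
top leaf 845 [659.3 -25.8 144.9] rect [659.3 -27.3] [92.2 79.8] 14.7 z [ 68.7 145.6 223.7]
top bench 8687 [631.4 -42.9  -0.9] rect [629.2 -42.8] [222.  287.3] 88.9 z [-4.6 -0.9  2.8]
   60 32 [681.5  -7.4  67.4]
   75 39 [675.4  -8.1  82.2]
   90 39 [672.2 -15.4  97.9]
   105 42 [665.9 -17.5 113.3]
   120 156 [669.  -25.5 129.7]
   135 168 [682.1 -16.9 143.4]
   150 71 [649.5 -25.1 155.5]
   165 236 [640.6 -26.7 168.9]
   180 11 [635.9 -29.1 186.3]
   195 5 [633.5 -32.1 200. ]
   210 37 [619.  -36.8 222.8]
   225 10 [620.8 -38.4 225.9]
scene foot 1053 [655.6  -8.6  12. ] rect [616.7 -34.8] [203.2 108.4] 13.6 z [ 7.8 11.9 16.5]
scene block 301 [611.  -10.3  47.4] rect [625.1 -31.4] [143.8  78.5] 13.5 z [43.6 47.4 51.2]
scene tube 152 [613.3 -20.3  44.5] rect [615.4 -39.7] [ 17.9 150.3] 14.5 z [39.4 44.7 49.4]
scene leaf 2356 [663.6 -21.8 125. ] rect [663.8 -23.4] [81.  91.2] 44.3 z [ 65.1 129.4 203.4]
scene bench 6406 [ 5.434e+02 -7.790e+01 -2.000e-01] rect [551.  -79.2] [395.1 220.3] 30.2 z [-4.3 -0.2  4. ]
   60 267 [683.8 -15.5  67.9]
   75 277 [678.  -17.7  82.7]
   90 253 [670.9 -11.8  96.8]
   105 240 [666.1 -12.7 112.7]
   120 323 [662.4 -21.7 129.1]
   135 389 [657.2 -17.7 142.7]
   150 333 [649.5 -24.8 157.2]
   165 214 [642.9 -28.6 169.6]
   180 24 [638.2 -28.7 189. ]
   195 25 [632.8 -30.6 203. ]
   210 31 [625.3 -32.1 217.4]
   225 7 [623.8 -32.9 225.8]
```

View pics/crop1.png

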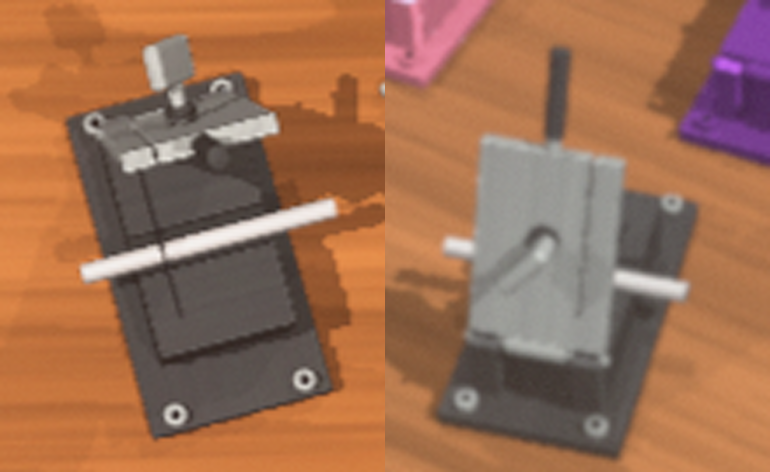

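The crop confirms it: dark steel base, bright leaf nearly upright, dark handle on top (scene crop 558,95), paddle behind (top crop 170,60), silver tube in the groove. The two views agree on the jig at (615,-38), yaw about 14°, and the bar tip 184 mm from the hinge gives a leaf angle of about 1.2.

```bash
cat >> h.py <<'E'
from scipy.spatial.transform import Rotation as Ro
yaw=np.radians(14.0);O=np.array([615.5,-38.2]);ux=np.array([np.cos(yaw),np.sin(yaw)]);uy=np.array([-ux[1],ux[0]])
H=np.r_[O+72*ux,54]
def hp(th,r=163): return H+r*np.r_[-ux*np.cos(th),np.sin(th)]
def st():
    s=robot.sense();R=Ro.from_rotvec(s['eef_rot']).as_matrix()
    return s,R
E
python3 - <<'E'
from h import *
s,R=st();print(s['eef_pos'],R.round(3))
print('y yaw',np.degrees(np.arctan2(R[1,1],R[0,1])),'uy yaw',104,'x yaw',np.degrees(np.arctan2(R[1,0],R[0,0])))
print(hp(1.2),hp(0))
E
```

```text
[202.7727954  537.5584337  238.46123655] [[-0.936  0.353 -0.001]
 [ 0.353  0.936 -0.002]
 [ 0.    -0.002 -1.   ]]
y yaw 69.32801775479705 uy yaw 104 x yaw 159.327994201478
[628.05144086 -35.07057432 205.92237101] [527.20308891 -60.2148925   54.        ]
```

```bash
python3 -m creep '[[0.085,0,0,-0.01,0,0,-6.94],[0.085,0,0,-0.01,0,0,-6.94],[0.085,0,0,-0.01,0,0,-6.94],[0.085,0,0,-0.01,0,0,-6.94],[0.085,0,0,-0.01,0,0,-6.94],[0.085,-0.0137,-0.0329,0,0,0,0],[0.085,-0.0137,-0.0329,0,0,0,0],[0.085,-0.0137,-0.0329,0,0,0,0],[0.085,-0.0137,-0.0329,0,0,0,0],[0.085,-0.0137,-0.0329,0,0,0,0],[0.085,-0.0137,-0.0329,0,0,0,0],[0.085,-0.0137,-0.0329,0,0,0,0]]' && python3 -m creep '[[0.085,-0.0137,-0.0329,0,0,0,0],[0.085,-0.0137,-0.0329,0,0,0,0],[0.085,-0.0137,-0.0329,0,0,0,0],[0.085,-0.0137,-0.0329,0,0,0,0],[0.085,-0.0137,-0.0329,0,0,0,0],[0.085,-0.0137,-0.0329,0,0,0,0],[0.085,-0.0137,-0.0329,0,0,0,0],[0.085,-0.0137,-0.0329,0,0,0,0],[0.085,-0.0137,-0.0329,0,0,0,0],[0.085,-0.0137,-0.0329,0,0,0,0],[0.085,0,0,0,0,0,0],[0.085,0,0,0,0,0,0]]'
python3 - <<'E'
from h import *
s,R=st();print(s['q'].round(3),R.round(3).tolist())
d=hp(1.2)-[0,0,11]-s['eef_pos'];print('to handle in tool axes (TCP 11 below grasp):',R.T@d)
E
```

```text
time: 1.1
eef_pos: [352.3, 336.2, 289.0]
eef_rot: [0.384, -3.118, 0.0]
ft_force: [0.3, 0.8, -0.3]
finger_gap: 85.1
grip_force: 0.0
time: 2.1
eef_pos: [565.0, 50.2, 288.1]
eef_rot: [0.378, -3.117, -0.001]
ft_force: [-0.1, 0.4, -0.1]
finger_gap: 85.3
grip_force: 0.0
[-0.053  0.292  0.135  1.416  0.    -0.295] [[-0.971, -0.239, -0.002], [-0.239, 0.971, 0.0], [0.002, 0.001, -1.0]]
to handle in tool axes (TCP 11 below grasp): [-40.9979572  -97.89929251  93.00407291]
```

```bash
python3 -m creep '[[0.085,-0.0137,-0.0326,0,0,0,0],[0.085,-0.0137,-0.0326,0,0,0,0],[0.085,-0.0136,-0.0327,0,0,0,0],[0.085,0,0,0.02,0,0,0],[0.085,0,0,0.02,0,0,0],[0.085,0,0,0.02,0,0,0],[0.085,0,0,0.015,0,0,0],[0.06,0,0,0,0,0,0],[0.06,0,0,0,0,0,0]]'
python3 - <<'E'
from h import *
s,R=st()
d=hp(1.2)-[0,0,11]-s['eef_pos'];print(R.T@d)
T=snap('top');S=snap('scene')
a=cv2.resize(T['frame'][90:230,275:415],None,fx=2.8,fy=2.8,interpolation=2)
b=cv2.resize(S['frame'][160:300,215:355],None,fx=2.8,fy=2.8,interpolation=2)
cv2.imwrite('pics/crop2.png',np.hstack([a,b])[:,:,::-1])
E
```

```text
time: 2.85
eef_pos: [626.8, -31.8, 213.7]
eef_rot: [0.386, -3.115, -0.002]
ft_force: [-0.2, -0.3, 0.8]
finger_gap: 63.3
grip_force: 0.0
[-0.42954756 -3.47001831 18.79137544]
```

View pics/crop2.png

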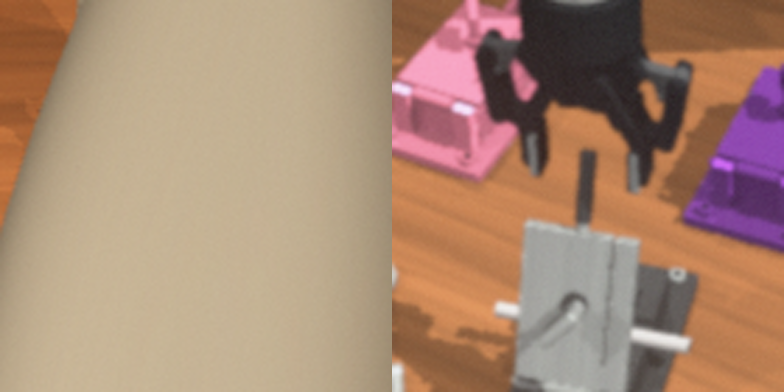

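The bar (crop 587,185) stands midway between the fingertips (535,165 and 638,180), so I'll lower and close.

```bash
python3 -m creep '[[0.06,0,-0.0025,0.01,0,0,0],[0.05,0,0,0.009,0,0,0],[0.03,0,0,0,0,0,0],[0.02,0,0,0,0,0,0],[0.016,0,0,0,0,0,0],[0.0,0,0,0,0,0,0],[0,0,0,0,0,0,0],[0,0,0,0,0,0,0],[0,0,0,0,0,0,0]]'
python3 - <<'E'
from h import *
s,R=st();print(s['ft_force'],s['ft_torque'],s['finger_gap'],s['grip_force'])
g=s['eef_pos']-R@np.array([0,0,-11])*-1
g=s['eef_pos']-11*R[:,2];v=g-H;print('grasp',g,'lateral',v[:2]@uy,'angle',np.arctan2(v[2],-v[:2]@ux),'r',np.hypot(v[2],v[:2]@ux))
E
```

```text
time: 3.7
eef_pos: [628.2, -34.5, 195.5]
eef_rot: [0.385, -3.118, -0.003]
ft_force: [-1.4, 4.6, 0.9]
finger_gap: 10.1
grip_force: 58.5
[-1.41810506  4.56856109  0.8858426 ] [ 0.88878697  0.30662291 -0.07918531] 10.130562145695867 58.541123270988464
grasp [628.24891065 -34.55993017 206.46221395] lateral 0.44770356651422477 angle 1.2029949250737955 r 163.38969403387253
```

```bash
python3 -c "
import numpy as np
t=np.linspace(1.203,0,22)
print(np.c_[t[1:],np.diff(163.4*np.cos(t)),-np.diff(163.4*np.sin(t))].round(2))"
```

```text
[[1.15 8.63 3.61]
 [1.09 8.41 4.1 ]
 [1.03 8.16 4.58]
 [0.97 7.89 5.04]
 [0.92 7.59 5.48]
 [0.86 7.26 5.91]
 [0.8  6.91 6.31]
 [0.74 6.54 6.7 ]
 [0.69 6.14 7.06]
 [0.63 5.73 7.4 ]
 [0.57 5.3  7.72]
 [0.52 4.85 8.01]
 [0.46 4.38 8.27]
 [0.4  3.9  8.51]
 [0.34 3.4  8.72]
 [0.29 2.9  8.9 ]
 [0.23 2.39 9.05]
 [0.17 1.86 9.17]
 [0.11 1.34 9.26]
 [0.06 0.8  9.32]
 [0.   0.27 9.36]]
```

```bash
python3 -m creep '[[0,0.0086,0,0.0036,0,0,0],[0,0.0084,0,0.0041,0,0,0],[0,0.0082,0,0.0046,0,0,0],[0,0.0079,0,0.005,0,0,0],[0,0.0076,0,0.0055,0,0,0],[0,0.0073,0,0.0059,0,0,0],[0,0,0,0,0,0,0]]'
cat > g.py <<'E'
from h import *
s,R=st();print('F',s['ft_force'].round(1),'T',s['ft_torque'].round(2),s['finger_gap'],s['grip_force'])
g=s['eef_pos']-11*R[:,2];v=g-H;print('grasp',g.round(1),'lateral',v[:2]@uy,'angle',np.arctan2(v[2],-v[:2]@ux),'r',np.hypot(v[2],v[:2]@ux))
E
python3 g.py
```

```text
time: 4.28
eef_pos: [581.0, -46.4, 167.2]
eef_rot: [-0.385, 3.117, 0.002]
ft_force: [-3.6, 5.9, 1.5]
finger_gap: 10.3
grip_force: 59.0
F [-3.6  5.9  1.5] T [0.85 0.35 0.06] 10.283955641373328 58.953511118888855
grasp [581.  -46.4 178.2] lateral 0.3402296496101958 angle 0.8575844961162811 r 164.1946500948835
```

Low forces and on the arc, so I'll continue.

```bash
python3 -m creep '[[0,0.0069,0,0.0063,0,0,0],[0,0.0065,0,0.0067,0,0,0],[0,0.0061,0,0.0071,0,0,0],[0,0.0057,0,0.0074,0,0,0],[0,0.0053,0,0.0077,0,0,0],[0,0.0049,0,0.008,0,0,0],[0,0.0044,0,0.0083,0,0,0],[0,0.0039,0,0.0085,0,0,0],[0,0.0034,0,0.0087,0,0,0],[0,0.0029,0,0.0089,0,0,0],[0,0.0024,0,0.009,0,0,0],[0,0,0,0,0,0,0]]'; python3 g.py
```

```text
time: 5.28
eef_pos: [530.1, -59.2, 78.7]
eef_rot: [0.384, -3.117, -0.003]
ft_force: [-0.6, 4.6, -5.1]
finger_gap: 10.2
grip_force: 58.3
F [-0.6  4.6 -5.1] T [ 0.81 -0.21  0.03] 10.232862407948847 58.316248655319214
grasp [530.1 -59.2  89.7] lateral 0.26174299910075893 angle 0.2198895466727548 r 163.85324763002973
```

```bash
python3 -m creep '[[0,0.0019,0,0.0092,0,0,0],[0,0.0013,0,0.0093,0,0,0],[0,0.0005,0,0.009,0,0,0],[0,0.0002,0,0.006,0,0,0],[0,0,0,0,0,0,0],[0,0,0,0,0,0,0]]'; python3 g.py;  python3 -m creep '[[0,0,0,0.0015,0,0,0],[0,0,0,0,0,0,0]]';  python3 g.py;  python3 -m creep '[[0,0,0,0.0015,0,0,0],[0,0,0,0,0,0,0]]';  python3 g.py
```

```text
time: 5.78
eef_pos: [526.4, -60.1, 45.8]
eef_rot: [0.384, -3.116, -0.003]
ft_force: [-3.3, 4.3, -5.5]
finger_gap: 9.7
grip_force: 58.3
F [-3.3  4.3 -5.5] T [0.98 0.1  0.05] 9.704471919006362 58.31816911697388
grasp [526.4 -60.1  56.8] lateral 0.25938856869462584 angle 0.017174726449252307 r 163.78201952431306
time: 5.95
eef_pos: [526.4, -60.1, 44.9]
eef_rot: [0.384, -3.116, -0.003]
ft_force: [-2.8, 4.7, -3.4]
finger_gap: 9.8
grip_force: 58.7
F [-2.8  4.7 -3.4] T [1.01 0.35 0.03] 9.814221437134373 58.70790660381317
grasp [526.4 -60.1  55.9] lateral 0.2624351237278286 angle 0.011583362982039968 r 163.78347926753491
time: 6.12
eef_pos: [526.4, -60.1, 43.7]
eef_rot: [0.384, -3.116, -0.003]
ft_force: [-3.9, 6.0, -0.8]
finger_gap: 10.1
grip_force: 58.9
F [-3.9  6.  -0.8] T [1.12 0.41 0.07] 10.145892373430932 58.87933909893036
grasp [526.4 -60.2  54.7] lateral 0.25277917306008707 angle 0.004019821396821205 r 163.7732003078245
```

```bash
python3 -m creep '[[0,0,0,0.001,0,0,0],[0,0,0,0,0,0,0]]'|grep -E 'pos|ft'; python3 -m creep '[[0,0,0,0.001,0,0,0],[0,0,0,0,0,0,0]]'|grep -E 'pos|ft';  python3 -m creep '[[0,0,0,0.001,0,0,0],[0,0,0,0,0,0,0]]'|grep -E 'pos|ft'
```

```text
eef_pos: [526.4, -60.1, 42.8]
ft_force: [-3.7, 4.1, 0.7]
eef_pos: [526.3, -60.2, 42.1]
ft_force: [-5.1, 5.8, 3.6]
eef_pos: [526.4, -60.2, 42.0]
ft_force: [-8.3, 6.4, 10.7]
```

```bash
python3 -m creep '[[0,0,0,0.001,0,0,0],[0,0,0,0,0,0,0],[0,0,0,0,0,0,0]]'|grep -E 'pos|ft'; python3 -m creep '[[0.03,0,0,0,0,0,0],[0.06,0,0,0,0,0,0],[0.06,0,0,0,0,0,0],[0.06,0,0,0,0,0,0],[0.06,0,0,0,0,0,0],[0.06,0,0,-0.02,0,0,0],[0.06,0,0,-0.035,0,0,0],[0.06,0,0,-0.035,0,0,0],[0.06,0.035,0,-0.03,0,0,0],[0.06,0.035,0,-0.03,0,0,0],[0.06,0.035,0,0,0,0,0],[0.06,0.035,0,0,0,0,0]]'
python3 - <<'E'
from h import *
T=snap('top');S=snap('scene')
a=cv2.resize(T['frame'][115:250,280:415],None,fx=2.9,fy=2.9,interpolation=2)
b=cv2.resize(S['frame'][200:335,225:360],None,fx=2.9,fy=2.9,interpolation=2)
cv2.imwrite('pics/crop3.png',np.hstack([a,b])[:,:,::-1])
for n,s in(('top',T),('scene',S)):
    P=cloud(s);L=P-np.r_[O,0];lx=L[...,:2]@ux;ly=L[...,:2]@uy;z=P[...,2]
    m=(abs(lx)<24)&(abs(ly)<24)&(z>80)&(z<112);print(n,m.sum())
    if m.sum()<8: continue
    m2=m&(z>97);p=np.c_[lx[m],ly[m],z[m]];q=np.c_[lx[m2],ly[m2]].astype(np.float32)
    print('paddle',p.mean(0).round(1),np.percentile(z[m],[5,50,95]).round(1),cv2.minAreaRect(p[:,:2].astype(np.float32)),len(q),cv2.minAreaRect(q) if len(q)>3 else '')
    m=(lx>-50)&(lx<60)&(abs(ly)<38)&(z>50)&(z<66);print('leaf z front/rear',np.median(z[m&(lx<-25)]),np.median(z[m&(lx>25)]))
E
```

```text
eef_pos: [526.4, -60.2, 42.0]
ft_force: [-11.0, 5.8, 17.7]
time: 7.87
eef_pos: [398.5, -94.1, 185.5]
eef_rot: [-0.384, 3.114, -0.004]
ft_force: [-0.0, -1.7, -0.5]
finger_gap: 59.9
grip_force: 0.0
top 103
paddle [ -2.3   0.5 100.3] [ 89.1 101.5 104.8] ((-1.0088071823120117, -0.23429584503173828), (9.849584579467773, 33.342308044433594), 50.91694259643555) 90 ((-0.8207530975341797, -0.32665538787841797), (9.753451347351074, 32.941650390625), 50.98295211791992)
leaf z front/rear 58.09141258548419 57.95348060207448
scene 157
paddle [ 3.3  4.1 95.6] [ 83.5  96.5 104.5] ((1.5591239929199219, 3.6287641525268555), (13.92912483215332, 34.26167678833008), 48.33775329589844) 75 ((0.8285245895385742, 3.766551971435547), (13.163686752319336, 32.98686981201172), 48.33775329589844)
leaf z front/rear 58.83918660545203 58.75978543641895
```

View pics/crop3.png

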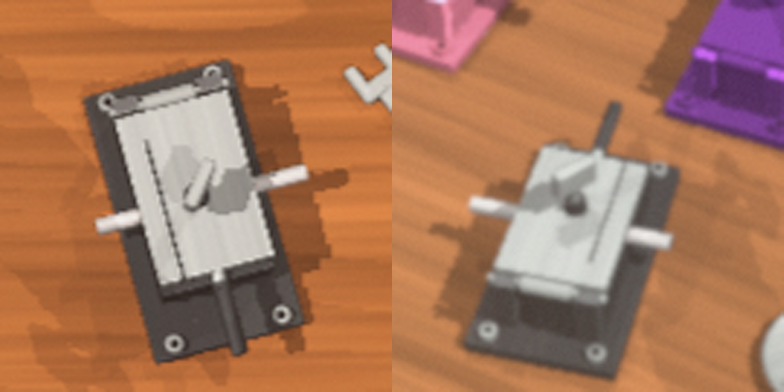

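The leaf lies flat (58–59 mm at both ends) and the tube is still in its groove. The paddle is at top crop (200,183), centred on the jig origin, with its long side at 155° in the world. Next I turn the tool 39° and go over it.

```bash
python3 -m creep '[[0.05,0,0,0,0,0,6.5],[0.05,0,0,0,0,0,6.5],[0.05,0,0,0,0,0,6.5],[0.05,0,0,0,0,0,6.5],[0.05,0,0,0,0,0,6.5],[0.05,0,0,0,0,0,6.5],[0.05,0,0,0,0,0,0]]'
python3 - <<'E'
from h import *
s,R=st();print('y yaw',np.degrees(np.arctan2(R[1,1],R[0,1])),R[:,2],s['q'].round(3))
print(R.T@(np.r_[O,82]-s['eef_pos']))
E
```

```text
time: 8.55
eef_pos: [398.7, -93.4, 183.7]
eef_rot: [0.683, 3.066, -0.0]
ft_force: [0.2, -0.5, 0.0]
finger_gap: 50.4
grip_force: 0.0
y yaw 64.86570009210664 [ 2.99891083e-04 -2.00727832e-04 -9.99999935e-01] [-0.427  0.021 -0.447  1.102 -0.     0.012]
[-172.75233419  142.06415372  101.70818737]
```

```bash
python3 -m creep '[[0.05,-0.0247,0.0203,0,0,0,0],[0.05,-0.0247,0.0203,0,0,0,0],[0.05,-0.0247,0.0203,0,0,0,0],[0.05,-0.0247,0.0203,0,0,0,0],[0.05,-0.0247,0.0203,0,0,0,0],[0.05,-0.0247,0.0203,0,0,0,0],[0.05,-0.0246,0.0203,0,0,0,0],[0.05,0,0,0.03,0,0,0],[0.05,0,0,0.03,0,0,0],[0.05,0,0,0,0,0,0],[0.05,0,0,0,0,0,0]]'
python3 - <<'E'
from h import *
s,R=st();print('y yaw',np.degrees(np.arctan2(R[1,1],R[0,1])),s['q'].round(3))
print(R.T@(np.r_[O,82]-s['eef_pos']))
S=snap('scene')
cv2.imwrite('pics/crop4.png',cv2.resize(S['frame'][170:330,215:375],None,fx=3.5,fy=3.5,interpolation=2)[:,:,::-1])
E
```

```text
time: 9.47
eef_pos: [613.2, -36.9, 121.6]
eef_rot: [-0.675, -3.063, 0.0]
ft_force: [-0.2, 0.4, 0.5]
finger_gap: 50.2
grip_force: 0.0
y yaw 65.15694259509286 [-0.191  0.448 -0.048  1.08  -0.     0.243]
[-2.870077   -0.17266483 39.62335737]
```

View pics/crop4.png

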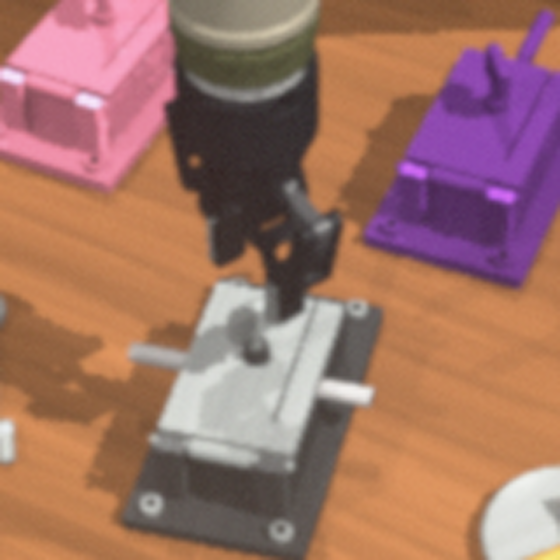

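The fingertips (225,250 and 288,305) straddle the paddle (245,320) from above. I'll lower and close.

```bash
python3 -m creep '[[0.05,-0.0025,0,0.015,0,0,0],[0.05,0,0,0.015,0,0,0],[0.05,0,0,0.009,0,0,0],[0.04,0,0,0,0,0,0],[0.03,0,0,0,0,0,0],[0.02,0,0,0,0,0,0],[0.016,0,0,0,0,0,0],[0.0,0,0,0,0,0,0],[0,0,0,0,0,0,0],[0,0,0,0,0,0,0]]'
cat > g2.py <<'E'
from h import *
s,R=st();print('F',s['ft_force'].round(1),'T',s['ft_torque'].round(3),'eff6',round(float(s['effort'][5]),3),'yyaw',round(float(np.degrees(np.arctan2(R[1,1],R[0,1]))),2),'pos',s['eef_pos'].round(1),'q6',round(float(s['q'][5]),3),'gap',round(float(s['finger_gap']),1))
E
python3 g2.py
```

```text
time: 10.35
eef_pos: [617.5, -39.4, 86.2]
eef_rot: [0.68, 3.065, -0.002]
ft_force: [-2.6, -4.2, 6.1]
finger_gap: 8.8
grip_force: 61.3
F [-2.6 -4.2  6.1] T [-0.65   0.476 -0.   ] eff6 0.017 yyaw 65.0 pos [617.5 -39.4  86.2] q6 0.244 gap 8.8
```

```bash
python3 -m creep '[[0,0,0,0,0,0,0],[0,0,0,0,0,0,0],[0,0,0,0,0,0,0]]' >/dev/null; python3 g2.py; python3 -m creep '[[0,0,0,0,0,0,5],[0,0,0,0,0,0,0]]' >/dev/null; python3 g2.py;python3 -m creep '[[0,0,0,0,0,0,5],[0,0,0,0,0,0,0]]' >/dev/null; python3 g2.py
```

```text
F [-2.4 -3.4  5.9] T [-0.635  0.499 -0.055] eff6 0.018 yyaw 64.99 pos [617.6 -39.4  86.2] q6 0.244 gap 9.1
F [-2.2 -3.7  5.8] T [-0.826  0.521 -0.065] eff6 0.665 yyaw 59.79 pos [617.4 -39.7  86.2] q6 0.334 gap 9.0
F [-2.7 -5.3  6.6] T [-0.888  0.637 -0.031] eff6 0.674 yyaw 54.78 pos [617.2 -39.9  86.2] q6 0.422 gap 9.4
```

```bash
for i in 1; do python3 -m creep '[[0,0,0,0,0,0,5],[0,0,0,0,0,0,5],[0,0,0,0,0,0,5],[0,0,0,0,0,0,0]]' >/dev/null; python3 g2.py; python3 -m creep '[[0,0,0,0,0,0,5],[0,0,0,0,0,0,5],[0,0,0,0,0,0,0]]' >/dev/null; python3 g2.py;python3 -m creep '[[0,0,0,0,0,0,5],[0,0,0,0,0,0,0]]' >/dev/null; python3 g2.py; python3 -m creep '[[0,0,0,0,0,0,5],[0,0,0,0,0,0,0]]' >/dev/null; python3 g2.py; done
```

```text
F [-4.7 -7.2  7.1] T [-1.441  0.92   0.003] eff6 0.772 yyaw 39.73 pos [616.7 -40.5  86.1] q6 0.684 gap 8.5
F [-6.1 -7.8  7.8] T [-1.62   1.188 -0.011] eff6 0.771 yyaw 29.71 pos [616.2 -40.9  86. ] q6 0.858 gap 8.6
F [-7.7 -8.   8.4] T [-1.69   1.317 -0.032] eff6 0.689 yyaw 24.72 pos [616. -41.  86.] q6 0.945 gap 8.9
F [-7.4 -9.1  8.1] T [-1.755  1.475  0.002] eff6 0.689 yyaw 19.72 pos [615.7 -41.1  86. ] q6 1.033 gap 8.9
```

```bash
python3 -m creep '[[0,-0.0007,-0.0012,0,0,0,0],[0,0,0,0,0,0,0]]' >/dev/null; python3 g2.py; python3 -m creep '[[0,0,0,0,0,0,5],[0,0,0,0,0,0,0]]' >/dev/null; python3 g2.py;python3 -m creep '[[0,0,0,0,0,0,5],[0,0,0,0,0,0,0]]' >/dev/null; python3 g2.py; python3 -m creep '[[0,0,0,0,0,0,5],[0,0,0,0,0,0,0]]' >/dev/null; python3 g2.py
```

```text
F [-4.2 -5.6  7.2] T [-1.1    0.991 -0.028] eff6 -0.038 yyaw 19.94 pos [615.6 -41.3  86. ] q6 1.027 gap 8.7
F [-5.1 -6.4  7.4] T [-1.279  1.14   0.   ] eff6 0.673 yyaw 14.75 pos [615.3 -41.3  86. ] q6 1.118 gap 8.7
F [-6.9 -6.3  8.2] T [-1.292  1.278  0.008] eff6 0.681 yyaw 9.75 pos [615.  -41.4  86. ] q6 1.205 gap 8.8
F [-6.9 -6.8  8.8] T [-1.405  1.483  0.002] eff6 0.681 yyaw 4.75 pos [614.8 -41.5  86. ] q6 1.292 gap 8.7
```

```bash
python3 -m creep '[[0,-0.0007,-0.0009,0,0,0,0],[0,0,0,0,0,0,4],[0,0,0,0,0,0,0]]' >/dev/null; python3 g2.py; python3 -m creep '[[0,0,0,0,0,0,4],[0,0,0,0,0,0,0]]' >/dev/null; python3 g2.py;python3 -m creep '[[0,0,0,0,0,0,4],[0,0,0,0,0,0,0]]' >/dev/null; python3 g2.py; python3 -m creep '[[0,0,0,0,0,0,4],[0,0,0,0,0,0,0]]' >/dev/null; python3 g2.py
```

```text
F [-5.7 -4.6  7.6] T [-0.929  1.129 -0.1  ] eff6 0.526 yyaw 0.82 pos [614.5 -41.5  86. ] q6 1.36 gap 9.1
F [-6.9 -4.9  7.9] T [-0.99   1.206 -0.025] eff6 0.532 yyaw -3.18 pos [614.2 -41.5  85.9] q6 1.43 gap 8.9
F [-7.  -4.6  8.5] T [-1.046  1.385 -0.005] eff6 0.533 yyaw -7.19 pos [614.  -41.5  85.9] q6 1.5 gap 8.8
F [-7.7 -4.1  9. ] T [-0.978  1.448 -0.031] eff6 0.534 yyaw -11.18 pos [613.7 -41.5  85.9] q6 1.57 gap 8.9
```

```bash
python3 -m creep '[[0,-0.0007,-0.0009,0,0,0,4],[0,0,0,0,0,0,0]]' >/dev/null; python3 g2.py; python3 -m creep '[[0,0,0,0,0,0,4],[0,0,0,0,0,0,0]]' >/dev/null; python3 g2.py;python3 -m creep '[[0,0,0,0,0,0,4],[0,0,0,0,0,0,0]]' >/dev/null; python3 g2.py; python3 -m creep '[[0,0,0,0,0,0,4],[0,0,0,0,0,0,0]]' >/dev/null; python3 g2.py
```

```text
F [-5.6 -3.   7.4] T [-0.576  1.085 -0.021] eff6 0.518 yyaw -15.16 pos [613.4 -41.5  85.9] q6 1.638 gap 8.7
F [-6.  -1.7  8.4] T [-0.606  1.215 -0.044] eff6 0.528 yyaw -19.16 pos [613.2 -41.4  85.9] q6 1.708 gap 8.7
F [-6.4 -1.9  8. ] T [-0.569  1.296  0.013] eff6 0.528 yyaw -23.16 pos [612.9 -41.4  85.8] q6 1.778 gap 9.1
F [-7.3 -3.1  9.3] T [-0.486  1.435 -0.039] eff6 0.529 yyaw -27.15 pos [612.7 -41.3  85.8] q6 1.848 gap 8.8
```

```bash
python3 -m creep '[[0,-0.0006,-0.0008,0,0,0,4],[0,0,0,0,0,0,0]]' >/dev/null; python3 g2.py; python3 -m creep '[[0,0,0,0,0,0,4],[0,0,0,0,0,0,0]]' >/dev/null; python3 g2.py;python3 -m creep '[[0,0,0,0,0,0,4],[0,0,0,0,0,0,0]]' >/dev/null; python3 g2.py; python3 -m creep '[[0,0,0,0,0,0,4],[0,0,0,0,0,0,0]]' >/dev/null; python3 g2.py
```

```text
F [-4.7 -1.5  7.6] T [-0.324  1.053 -0.071] eff6 0.519 yyaw -31.14 pos [612.5 -41.2  85.8] q6 1.917 gap 9.0
F [-6.3 -0.4  7.9] T [-0.285  1.09  -0.021] eff6 0.525 yyaw -35.14 pos [612.3 -41.1  85.8] q6 1.987 gap 9.0
F [-5.8 -1.1  9.9] T [-0.265  1.181 -0.065] eff6 0.526 yyaw -39.13 pos [612.1 -40.9  85.8] q6 2.056 gap 9.0
F [-5.8 -1.2  8.5] T [-0.292  1.288  0.639] eff6 1.179 yyaw -43.05 pos [611.9 -40.8  85.8] q6 2.125 gap 8.9
```

Seat felt: torque about z jumped to 0.64 N m at yaw -43° (108° turned, within the expected range). I'll probe the stiffness in small steps to locate the contact angle.

```bash
python3 -m creep '[[0,0,0,0,0,0,1],[0,0,0,0,0,0,0],[0,0,0,0,0,0,0]]' >/dev/null; python3 g2.py; python3 -m creep '[[0,0,0,0,0,0,-1],[0,0,0,0,0,0,0],[0,0,0,0,0,0,0]]' >/dev/null; python3 g2.py; python3 -m creep '[[0,0,0,0,0,0,-1],[0,0,0,0,0,0,0],[0,0,0,0,0,0,0]]' >/dev/null; python3 g2.py;python3 -m creep '[[0,0,0,0,0,0,-1],[0,0,0,0,0,0,0],[0,0,0,0,0,0,0]]' >/dev/null; python3 g2.py; python3 -m creep '[[0,0,0,0,0,0,-1],[0,0,0,0,0,0,0],[0,0,0,0,0,0,0]]' >/dev/null; python3 g2.py
```

```text
F [-5.6 -1.2  9. ] T [-0.261  1.426  0.773] eff6 0.838 yyaw -43.86 pos [611.9 -40.8  85.8] q6 2.139 gap 9.0
F [-6.4 -1.7  7.6] T [-0.246  1.296  0.512] eff6 0.533 yyaw -42.89 pos [611.9 -40.8  85.8] q6 2.122 gap 9.0
F [-6.1 -1.4  8.6] T [-0.189  1.366  0.209] eff6 0.184 yyaw -41.94 pos [611.9 -40.9  85.8] q6 2.106 gap 8.8
F [-6.1 -0.5  7.9] T [-0.181  1.281  0.091] eff6 0.044 yyaw -40.96 pos [612.  -40.9  85.8] q6 2.088 gap 9.1
F [-6.9 -0.5  9. ] T [-0.224  1.264  0.041] eff6 0.042 yyaw -39.96 pos [612.1 -40.9  85.8] q6 2.071 gap 8.5
```

```bash
python3 -m creep '[[0,0,0,0,0,0,-3],[0,0,0,0,0,0,0],[0,0,0,0,0,0,0]]' >/dev/null; python3 g2.py; python3 -m creep '[[0,0,0,0,0,0,-3],[0,0,0,0,0,0,0],[0,0,0,0,0,0,0]]' >/dev/null; python3 g2.py; python3 -m creep '[[0,0,0,0,0,0,4],[0,0,0,0,0,0,0],[0,0,0,0,0,0,0]]' >/dev/null; python3 g2.py;python3 -m creep '[[0,0,0,0,0,0,1.5],[0,0,0,0,0,0,0],[0,0,0,0,0,0,0]]' >/dev/null; python3 g2.py; python3 -m creep '[[0,0,0,0,0,0,0.7],[0,0,0,0,0,0,0],[0,0,0,0,0,0,0]]' >/dev/null; python3 g2.py; python3 -m creep '[[0,0,0,0,0,0,0.7],[0,0,0,0,0,0,0],[0,0,0,0,0,0,0]]' >/dev/null; python3 g2.py; python3 -m creep '[[0,0,0,0,0,0,0.7],[0,0,0,0,0,0,0],[0,0,0,0,0,0,0]]' >/dev/null; python3 g2.py; python3 -m creep '[[0,0,0,0,0,0,0.7],[0,0,0,0,0,0,0],[0,0,0,0,0,0,0]]' >/dev/null; python3 g2.py
```

```text
F [-6.5 -1.4  7.4] T [-0.283  1.184  0.009] eff6 0.012 yyaw -36.96 pos [612.2 -41.   85.8] q6 2.019 gap 8.9
F [-5.5 -0.9  8.3] T [-0.349  1.069  0.071] eff6 0.011 yyaw -33.96 pos [612.3 -41.1  85.8] q6 1.966 gap 8.6
F [-6.3 -1.5  7.9] T [-0.253  1.226 -0.038] eff6 0.034 yyaw -37.99 pos [612.1 -41.   85.8] q6 2.037 gap 8.8
F [-7.  -0.5  8.2] T [-0.208  1.256 -0.047] eff6 -0.012 yyaw -39.48 pos [612.  -40.9  85.8] q6 2.063 gap 8.7
F [-6.7 -0.3  8.6] T [-0.202  1.249 -0.037] eff6 0.0 yyaw -40.17 pos [612.  -40.9  85.8] q6 2.075 gap 8.6
F [-6.7 -1.2  8.5] T [-0.158  1.289  0.004] eff6 0.001 yyaw -40.88 pos [612.  -40.9  85.8] q6 2.087 gap 8.7
F [-6.4 -0.   7.6] T [-0.105  1.251  0.034] eff6 0.021 yyaw -41.57 pos [611.9 -40.9  85.8] q6 2.099 gap 8.9
F [-6.9 -0.1  7.7] T [-0.209  1.267  0.243] eff6 0.277 yyaw -42.23 pos [611.9 -40.8  85.8] q6 2.111 gap 9.0
```

Seat located at tool yaw -41.3°, so the quarter-turn target is about +48.9°. I'll back off, undoing the small centring shifts on the way.

```bash
python3 -m creep '[[0,0,0,0,0,0,-5],[0,0,0,0,0,0,-5],[0,0,0,0,0,0,-5],[0,0.0006,0.0008,0,0,0,-5],[0,0,0,0,0,0,-5],[0,0,0,0,0,0,-5],[0,0.0007,0.0009,0,0,0,-5],[0,0,0,0,0,0,0]]' >/dev/null; python3 g2.py; python3 -m creep '[[0,0,0,0,0,0,-5],[0,0,0,0,0,0,-5],[0,0.0007,0.0009,0,0,0,-5],[0,0,0,0,0,0,-5],[0,0,0,0,0,0,-5],[0,0.0007,0.0012,0,0,0,-5],[0,0,0,0,0,0,0]]' >/dev/null; python3 g2.py
```

```text
F [-7.5 -4.6  7.8] T [-0.983  1.495  0.033] eff6 -0.713 yyaw -7.11 pos [614.  -41.5  85.9] q6 1.498 gap 8.8
F [-7.4 -9.1  9. ] T [-1.754  1.453  0.074] eff6 -0.693 yyaw 22.84 pos [615.9 -41.1  86. ] q6 0.978 gap 8.9
```

```bash
python3 -m creep '[[0,0,0,0,0,0,-5],[0,0,0,0,0,0,-5],[0,0,0,0,0,0,-5],[0,0,0,0,0,0,-5],[0,0,0,0,0,0,-4],[0,0,0,0,0,0,-1.5],[0,0,0,0,0,0,0],[0,0,0,0,0,0,0]]' >/dev/null; python3 g2.py
```

```text
F [-3.9 -5.9  7.6] T [-1.136  0.713  0.097] eff6 0.044 yyaw 48.17 pos [617.  -40.2  86.1] q6 0.537 gap 9.1
```

```bash
python3 -m creep '[[0,0,0,0,0,0,-0.7],[0,0,0,0,0,0,0],[0,0,0,0,0,0,0]]'; python3 g2.py
python3 - <<'E'
from h import *
S=snap('scene');P=cloud(S);L=P-np.r_[O,0];lx=L[...,:2]@ux;ly=L[...,:2]@uy;z=P[...,2]
m=(lx>-50)&(lx<60)&(abs(ly)<38)&(z>50)&(z<70)
for a,b in((-50,-25),(25,58)):
    k=m&(lx>a)&(lx<b);print(k.sum(),np.median(z[k]))
cv2.imwrite('pics/crop5.png',cv2.resize(S['frame'][180:340,190:410],None,fx=3.5,fy=3.5,interpolation=2)[:,:,::-1])
E
```

```text
time: 20.02
eef_pos: [617.0, -40.1, 86.1]
eef_rot: [1.103, 2.94, -0.004]
ft_force: [-3.9, -5.4, 6.8]
finger_gap: 9.0
grip_force: 61.4
F [-3.9 -5.4  6.8] T [-1.078  0.818  0.029] eff6 0.038 yyaw 48.87 pos [617.  -40.1  86.1] q6 0.525 gap 9.0
133 58.5347933736507
459 58.76296751673499
```

View pics/crop5.png

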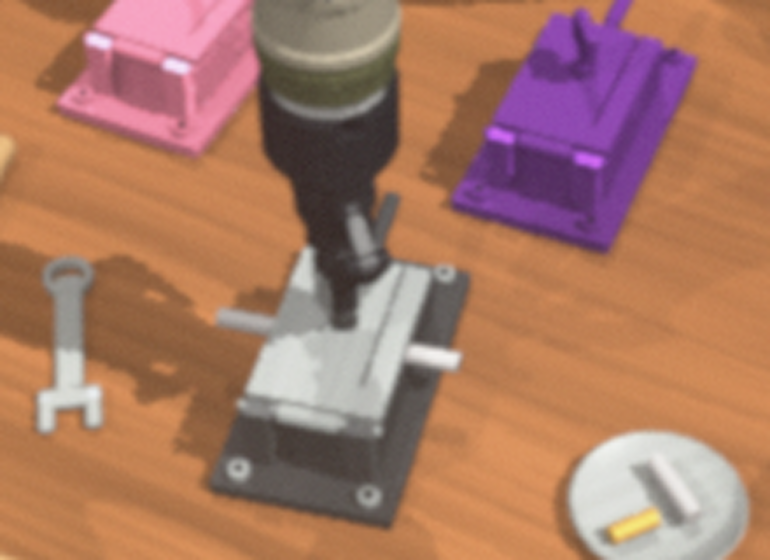

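The leaf is shut (58.5 and 58.8 mm at the two ends), the tube is in its groove (240,320 and 435,358), and the dish and wrench haven't moved. The gripper holds the paddle (340,300) at a quarter turn off the seat.

```bash
python3 -c "
from plant import order
print(order.close_job())"
```

```text
the job is handed in; nothing more can be done
None
```

Job handed in at about 20 s: the leaf is shut, the thumbscrew was seated on the tube and backed off 90° (within about 1° by my estimate), the gripper is still holding it, and the tube, dish and wrench were in place in the last picture; the file was outside that picture, but the arm never went near it.

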